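# Set the chamfer depth four clicks deeper

### The arm

A 7-joint arm with a two-finger parallel gripper is mounted at the origin on the work surface. World frame = base frame: x ahead of the robot, y to its left, z up, the work surface at z = 0. Lengths are in mm, angles in rad, forces in N, time in s.
With the tool pointing down it reaches from about 350 to 775 mm from the base axis. Payload 3.1 kg.
Tool frame: the origin (TCP) lies on the centre line of the jaws, within the pads' length; the fingertips stand 17 mm ahead of it and the grasp point (between the pads) lies 2 mm behind it; z points along the fingers, y is the line along which they close (so a half turn about z gives the same grasp; the last joint's range is limited). The gripper opens to 85 mm and grips with 20 to 120 N. Pads are 22 mm wide; open, the fingers measure 114 mm over their backs; the gripper's body (76 mm by 85 mm) begins 54 mm behind the grasp point. The pads swing forward as they close: fully open they stand 13 mm farther back than shut.
Start: joints at [-0.042, 0.311, 0.014, 1.512, -0.004, 1.319, -0.027], TCP at [550.015, 0.032, 248.304] pointing down, gripper open.
Joint ranges: [-2.7, 2.7], [-0.3, 1.91], [-1.27, 1.3], [0.12, 2.57], [-1.44, 4.58], [0.2, 2.03], [-3.05, 3.05]. Speed limits (rad/s): [2.79, 2.79, 3.14, 3.14, 3.14, 3.14, 3.14].

### API

Orientations are given as a unit quaternion [x, y, z, w].
In Python, from bench import observe, viewer, order gives the robot as it stands.
- The arm moves only by the tool send_rows, never from a script. Its argument "plan" is a list of rows, each a list of 7 numbers: the turn, a rotation vector about the tool's x, y, z in degrees, then the shift along the tool's x, y, z in m, then the opening, from -1 (shut) to 1 (fully open). In form: [[ax, ay, az, x, y, z, claw], ...]. A call has 1 to 10 rows; each row shifts and turns the commanded pose from where the row before left it, along the tool's axes as they then stand; what a row does not reach is not made up. A row lasts 1/10 s, in which the tool goes at most 50 mm and 8.59 degrees, less where a joint would pass 70% of its speed; a pose out of reach is approached as far as the arm can. A call with a gripper value outside its range is refused whole. The fingers move at their own pace and stop on an object; "force" is the grip in N (left out, the last holds). Time passes only in rows, so rows that do not move let the fingers close. It gives the time, the measured TCP pose, the force, the opening and the grip force at its end, in the units of the state.
- observe(): the state, without advancing time (a new reading comes with each control period).
- viewer.get_image(name): name is "scene" or "side" or "wrist"; returns (picture, depth): 480x640x3 uint8, red, green, blue; 480x640 float32, mm along the optical axis (not along the pixel's ray), 0 where there is no reading.
- viewer.camera_info(name): a dict with "vertical_fov" (degrees; the focal length in pixels is half the picture's height over the tangent of half this angle, whatever the lens; pixels are square), "cx", "cy" (the principal point, pixels), "dist" ([k1, k2, p1, p2, k3] as OpenCV has them; the pictures are not rectified), "camera_from_world" (4x4, takes a point from world to camera coordinates); the wrist camera has in their place "tool_from_camera" (4x4, takes a point from camera to tool coordinates, whose origin is the TCP and whose axes are the flange's). Camera axes: x right, y down, z forward; pixel columns grow to the right and rows downward; lengths in mm; the calibration is good to about 2 mm. A picture is of the moment at which its call begins: read the wrist's pose just before it. camera_info takes no time and is no camera call.
- order.close_job(): hands the job in; it is judged then, once.
The state is a dict: "time_s": time; "joints": joint angles; "joint_vel": joint speeds; "joint_efforts": joint torques, N m; "tcp_pos": TCP position; "orientation": TCP orientation; "wrist_force": force on the tool from outside, world axes, zero at the start; "torque": the same for the moment, N m; "gripper_width": finger opening in mm; "grip_force": force on a finger pad.
Only numpy, scipy, OpenCV 4.12 (cv2) and the standard library are available. Lean on these libraries where they do the work, as an engineer would, in place of code of your own. Each camera call takes 0.05 s, during which the arm holds its last target. There are 200 camera calls.

### The job

On the blue chamfering machine, push the dial's orange peg round with a fingertip, gently, to turn the click-stop depth dial clockwise (seen from above) by exactly four clicks from where it stands, never going past the fourth. Only then press the green button down to confirm the setting and let it come up again. Do not disturb the workpieces and tools lying about.

Things in the scene. Friction and masses are not known exactly. Their poses are not given: they have to be found in the camera images.
- machine: low blue bench machine, fixed, 180 x 300 mm (foot 200 x 320), flat steel top 90 mm above the bench; origin at the centre of its underside, x to its rear, y to its left, z up. Along the rear of the top (x +50 to +90 mm in this frame) runs a V guide up to 20 mm high. It stands at various places and angles
- dial_centre (a point): point on the dial's vertical turning axis, at the height of the upper face of the dial disc (106 mm above the bench). The disc is aluminium, 96 mm across, 12 mm thick; its face is flat but for a 3 mm high hub of 16 mm diameter and the peg
- dial_peg (a point): centre of the top of the upright orange peg fixed on the dial: 14 mm diameter, standing 28 mm above the disc face, 38 mm from the dial's axis; it goes round with the dial
- depth_dial (a joint): angle of the dial in rad, growing clockwise seen from above. 15 clicks a turn: it rests at whole multiples of 0.419 (24 degrees) and springs to the nearest of them when let go; halfway to the next it snaps on by itself. Turning needs about 5 to 6 N at the peg just as it leaves a rest, falling to nothing at halfway. At the start it rests at the 0th, 1st, 2nd or 3rd click; it has end stops just below 0 and beyond the 9th click (3.77)
- set_button (a joint): travel of the button in m: 0 up, 0.006 fully down; springs back up. About 1.5 N starts it, 5 N bottoms it
- set_button_top (a point): centre of the top of the green round push button, 28 mm diameter, in a black collar of 44 mm diameter, on the machine's top; it is pressed straight down and stands 10 mm proud of its collar, 112 mm above the bench
- blank: loose steel workpiece block 50 x 30 x 16 mm lying on the machine's top; leave it where it is
- collar: loose brass ring 30 mm across, 18 mm high, on the machine's top; leave it where it is
- file: flat file 300 mm long with blue handle, on the bench; leave it where it is
- driver: screwdriver with yellow handle, on the bench; leave it where it is
- bench_brush: wooden bench brush, on the bench; leave it where it is
- oil_bottle: white oil bottle 60 mm wide, 150 mm high, on the bench; leave it where it is

How it is judged (in metres and radians):
On the way, in this order (a step that is already met when the one before it is completed fails the run):
1. the dial is turned exactly four clicks clockwise (distance of dial_peg from where it was at the start of the episode between 0.0526 and 0.0601 m and velocity of joint depth_dial below 0.3 rad/s and value of joint set_button below 0.001 m), for 0.2 s.
2. the green button is pressed down (distance of dial_peg from where it was at the start of the episode between 0.0526 and 0.0601 m and value of joint set_button above 0.004 m), for 0.04 s.
3. the button has come up again (value of joint set_button below 0.001 m), for 0.1 s.
At the end, for the whole second after the job is handed in: the dial rests four clicks (within a third of a click) clockwise of its start, the button has been pressed at least 4 mm after that and is up again, and the loose things are within 12 mm of where they were (distance of dial_peg from where it was at the start of the episode between 0.0526 and 0.0601 m and value of joint set_button below 0.001 m and velocity of joint depth_dial between -0.05 and 0.05 rad/s and distance of each of blank, collar, file, driver, bench_brush, oil_bottle from where it was at the start of the episode below 0.012 m and linear speed of each of blank, collar below 0.01 m/s); the robot touches nothing.
It fails at once if the dial goes past the fourth click (distance of dial_peg from where it was at the start of the episode above 0.0624 m).
It fails at once if the button is pressed while the dial is not four clicks on (value of joint set_button above 0.003 m and not (distance of dial_peg from where it was at the start of the episode between 0.0526 and 0.0601 m)).
It fails at once if the machine, its dial or its button is pushed roughly (over 35 N) (contact force between any of the fingers, the arm and machine above 35 N).
It fails at once if a loose workpiece or tool is shifted by more than 15 mm or lifted (distance of any of blank, collar, file, driver, bench_brush, oil_bottle from where it was at the start of the episode above 0.015 m).
It also fails if it takes over 59 s, if anything falls off the work surface, if the arm or the gripper's body presses on something with over 40 N, if the wrist force passes 120 N, or if a joint passes its speed limit or range.

## Working session

There is one attempt and no reset: what is moved stays moved. The work goes in short steps, Python scripts to look and compute and a tool call to move; the robot and the scene stay as the last step left them, time stands still between calls to the robot, and variables do not carry over. Pictures are saved under pics/ and viewed, at most 10 in all, crops included, and the job is handed in when it is done.

Besides the shell and the picture viewer there is one more tool, called after "Emit:" as name([rows], argument=value, ...), one row to a line, values as JSON. send_rows: Moves the arm, as the interface text tells. Its arguments: {"type":"object","properties":{"plan":{"type":"array"},"force":{"type":"number"}},"required":["plan"]}

```bash
mkdir -p pics
cat > h.py <<'E'
import numpy as np, cv2
from bench import observe, viewer, order
from scipy.spatial.transform import Rotation as R
def K(i,h=480):
    f=h/2/np.tan(np.radians(i["vertical_fov"])/2)
    return np.array([[f,0,i["cx"]],[0,f,i["cy"]],[0,0,1]])
def c2w(name,i,s=None):
    if "camera_from_world" in i: return np.linalg.inv(np.array(i["camera_from_world"]))
    T=np.eye(4);T[:3,:3]=R.from_quat(s["orientation"]).as_matrix();T[:3,3]=s["tcp_pos"]
    return T@np.array(i["tool_from_camera"])
def grab(name,f):
    s=observe();im,d=viewer.get_image(name)
    np.savez("pics/"+f+".npz",d=d,im=im,T=c2w(name,viewer.camera_info(name),s))
    cv2.imwrite("pics/"+f+".png",im[:,:,::-1]);return im,d
def ray(name,f,uv,z=None):
    i=viewer.camera_info(name);D=np.load("pics/"+f+".npz");T=D["T"]
    uv=np.array(uv,float).reshape(-1,1,2)
    n=cv2.undistortPoints(uv,K(i),np.array(i["dist"],float))[:,0]
    out=[]
    for (x,y),p in zip(n,uv[:,0]):
        r=T[:3,:3]@[x,y,1];
        t=(z-T[2,3])/r[2] if z is not None else D["d"][int(round(p[1])),int(round(p[0]))]
        out.append(T[:3,3]+t*r)
    return np.array(out).round(1)
E
python3 -c "
from h import *
for n in ['scene','side','wrist']: grab(n,n+'0')
s=observe();print(s)
print(viewer.camera_info('scene'),viewer.camera_info('wrist'))"
```

```text
{'time_s': 0.15, 'joints': array([-0.04169946,  0.31155679,  0.01401153,  1.51269291, -0.00439161,
        1.31920009, -0.02716813]), 'joint_vel': array([-0.00127321, -0.0023972 , -0.00052941, -0.00571172, -0.00055535,
        0.0005126 , -0.00064337]), 'joint_efforts': array([ 9.77451273e-04, -3.80270755e+01,  1.46461059e-01, -2.30848163e+01,
        1.21757569e-02,  9.70373891e-03, -3.15462728e-05]), 'tcp_pos': array([5.49475400e+02, 5.37748415e-03, 2.47460807e+02]), 'orientation': array([ 7.07073548e-01,  7.07139423e-01, -6.77961290e-04, -6.11979979e-04]), 'wrist_force': array([ 0.27406512,  0.28257465, -0.87438449]), 'torque': array([ 0.00234715, -0.01358404, -0.04694189]), 'grip_force': 0.0, 'gripper_width': 85.49710958436147}
{'vertical_fov': 46.59082852802092, 'cx': 316.204657531407, 'cy': 238.37615051051884, 'dist': array([-0.05120026,  0.        ,  0.        ,  0.        ,  0.        ]), 'camera_from_world': array([[ 2.26842530e-01,  9.73914570e-01,  5.73386081e-03,
        -1.01517562e+02],
       [ 5.27400293e-01, -1.17887501e-01, -8.41398519e-01,
        -1.46192051e+02],
       [-8.18774326e-01,  1.93889009e-01, -5.40384729e-01,
         1.69680544e+03],
       [ 0.00000000e+00,  0.00000000e+00,  0.00000000e+00,
         1.00000000e+00]])} {'vertical_fov': 64.72267979698441, 'cx': 316.6393283271762, 'cy': 247.1191012253446, 'dist': array([-0.07758284,  0.        ,  0.        ,  0.        ,  0.        ]), 'tool_from_camera': array([[-7.00912282e-04, -9.49817349e-01, -3.12804272e-01,
         8.11440360e+01],
       [ 9.99999213e-01, -3.40281710e-04, -1.20748434e-03,
        -3.13332715e-01],
       [ 1.04044800e-03, -3.12804872e-01,  9.49816840e-01,
        -1.25740611e+02],
       [ 0.00000000e+00,  0.00000000e+00,  0.00000000e+00,
         1.00000000e+00]])}
```

View pics/scene0.png

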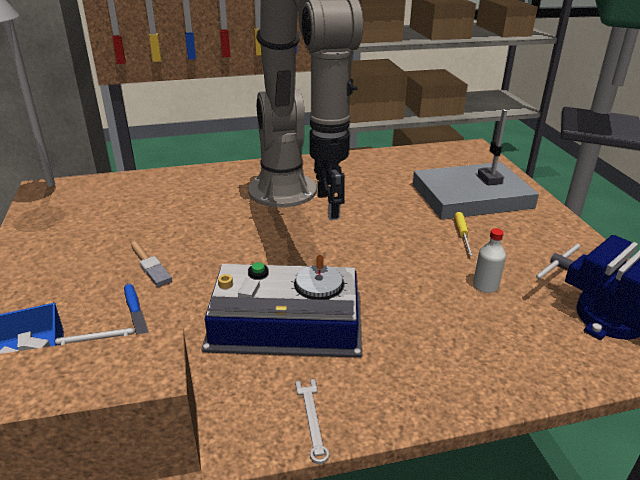

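View pics/wrist0.png

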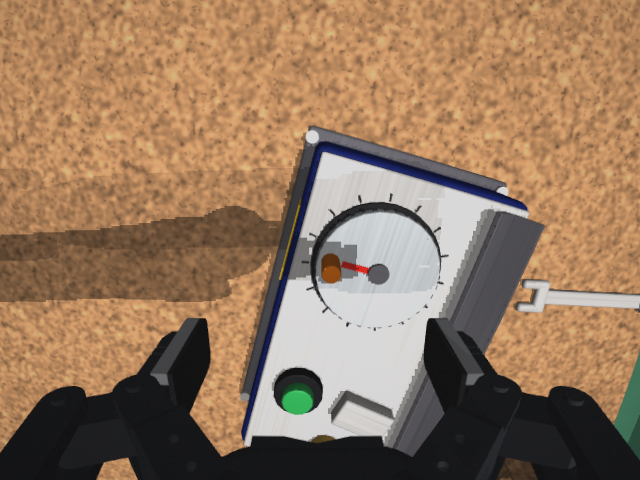

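Wrist picture: the dial hub is at about (378,274), the orange peg at about (331,270), the green button at about (297,402), the blank at about (362,412), and the V guide on the right. The brass collar is at the bottom, near (322,440).

Run:
```python
from h import *
D=np.load('pics/wrist0.npz');im,d=D['im'],D['d']
hsv=cv2.cvtColor(im,cv2.COLOR_RGB2HSV)
def cloud(m):
    v,u=np.nonzero(m); P=ray('wrist','wrist0',np.c_[u,v]); return np.c_[u,v],P
m=np.zeros((480,640),bool);m[235:300,305:360]=1
uv,P=cloud(m&(d>0)); s=(P[:,2]>128); print('peg top',s.sum(),P[s].mean(0),uv[s].mean(0),P[s].min(0),P[s].max(0))
m[:]=0;m[380:420,270:325]=1
g=(hsv[:,:,0]>45)&(hsv[:,:,0]<85)&(hsv[:,:,1]>100)
uv,P=cloud(m&g);s=P[:,2]>109;print('btn',s.sum(),P[s].mean(0),P[s].min(0),P[s].max(0))
m[:]=0;m[195:335,300:450]=1
uv,P=cloud(m);s=(abs(P[:,2]-106)<2.5);print('disc',s.sum())
c,r=cv2.minEnclosingCircle(P[s][:,:2].astype(np.float32));print(c,r,np.median(P[s][:,2]))
print('hub',ray('wrist','wrist0',[[378,274]],109))
# top map
uv,P=cloud(d>0)
print('foot corners',ray('wrist','wrist0',[[312,136],[502,190],[244,397]],10))
print('blank/guide',ray('wrist','wrist0',[[346,394],[394,412],[334,421],[390,430]],106),ray('wrist','wrist0',[[487,210],[400,445]],110))
# enlarge
cv2.imwrite('pics/wc.png',cv2.resize(im[120:450,230:560,::-1],None,fx=1.8,fy=1.8,interpolation=cv2.INTER_CUBIC)[:600])
D=np.load('pics/scene0.npz');cv2.imwrite('pics/sc.png',cv2.resize(D['im'][240:360,190:370,::-1],None,fx=4,fy=4,interpolation=cv2.INTER_CUBIC))
```

```text
peg top 331 [558.09123867 -16.44773414 133.47069486] [330.70090634 273.12990937] [551.5 -24.2 128.4] [564.6 -10.5 135.7]
btn 639 [ 531.76165884 -142.242723    112.49233177] [ 518.6 -157.7  109.1] [549.3  81.2 373.1]
disc 10625
(594.9783325195312, -27.667844772338867) 48.89377975463867 106.0
hub [[594.6 -27.1 109. ]]
foot corners [[ 543.9   69.9   10. ]
 [ 729.8   20.6   10. ]
 [ 462.1 -225.1   10. ]]
blank/guide [[ 573.7 -140.3  106. ]
 [ 616.8 -160.5  106. ]
 [ 563.8 -170.2  106. ]
 [ 614.8 -181.2  106. ]] [[ 671.    22.7  110. ]
 [ 624.3 -195.4  110. ]]
```

View pics/sc.png

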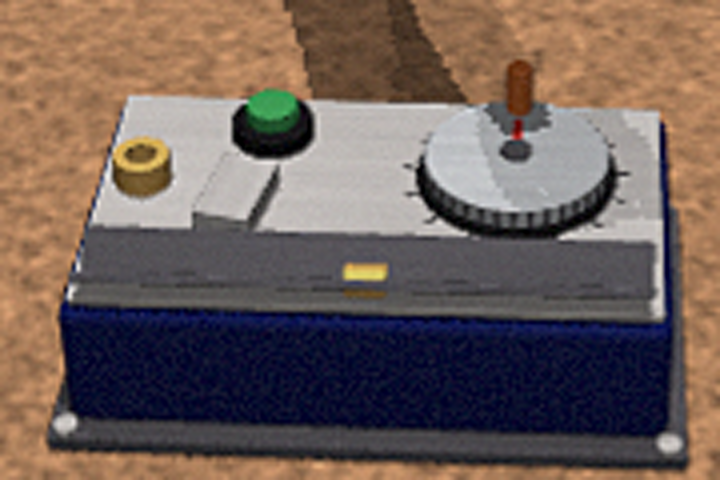

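View pics/wc.png

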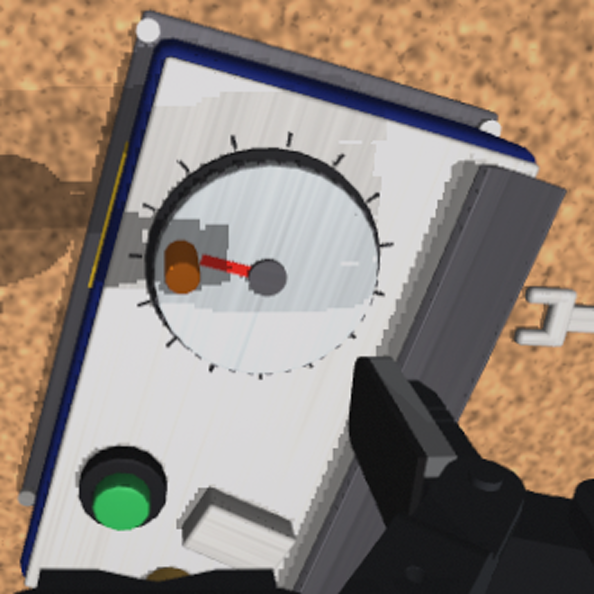

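The scene crop confirms the layout: the peg is at the front of the dial, and the dial's rear-left quadrant is free. The peg is at world (558,-16.5), the dial axis at (594.9,-27.4) (radius 38.5) and the button at (532,-142). Clockwise, the peg should go from bearing 164° to 68°. I'll shut the fingers and come down behind the peg.

Emit:
send_rows([
  [0, 0, 0, -0.022, 0, 0, -1],
  [0, 0, 0, -0.022, 0, 0, -1],
  [0, 0, 8, 0, 0, 0, -1],
  [0, 0, 8, 0, 0, 0, -1],
  [0, 0, 0, 0, 0, 0.03, -1],
  [0, 0, 0, 0, 0, 0.03, -1],
  [0, 0, 0, 0, 0, 0.02, -1],
  [0, 0, 0, 0, 0, 0.02, -1],
  [0, 0, 0, 0, 0, 0, -1],
  [0, 0, 0, 0, 0, 0, -1],
], force=20)

```text
time_s: 1.15
tcp_pos: [549.9, -44.0, 148.3]
orientation: [0.799, 0.602, -0.0, -0.0]
wrist_force: [0.2, 0.1, 0.3]
gripper_width: -0.1
grip_force: 0.0
```

```bash
cat >> h.py <<'E'
C=np.array([594.9,-27.4]); 
def st():
    s=observe();M=R.from_quat(s["orientation"]).as_matrix()
    p=s["tcp_pos"];h=np.degrees(np.arctan2(M[1,0],M[0,0]))
    v=p[:2]-C;print('t',round(s["time_s"],2),'tcp',p.round(1),'heading',round(h,1),'tilt',M[:,2].round(3),'F',s["wrist_force"].round(1),'w',round(s["gripper_width"],1),'r',np.linalg.norm(v).round(1),'brg',np.degrees(np.arctan2(v[1],v[0])).round(1),'j7',s["joints"][6].round(2))
    return s,M
def peg(f):
    im,d=grab('wrist',f)
    hsv=cv2.cvtColor(im,cv2.COLOR_RGB2HSV)
    m=(hsv[:,:,0]<17)&(hsv[:,:,1]>195)&(hsv[:,:,2]>40)&(d>0)
    v,u=np.nonzero(m);P=ray('wrist',f,np.c_[u,v])
    s=(P[:,2]>130)&(P[:,2]<138)&(np.linalg.norm(P[:,:2]-C,axis=1)<55)
    q=np.median(P[s],0) if s.sum() else np.zeros(3)
    w=q[:2]-C;print('peg',s.sum(),q,'r',np.linalg.norm(w).round(1),'brg',np.degrees(np.arctan2(w[1],w[0])).round(1))
E
python3 -c "
from h import *
st();peg('w1')"
```

```text
t 1.15 tcp [549.9 -44.  148.3] heading 74.0 tilt [-0.001 -0.    -1.   ] F [0.2 0.1 0.3] w -0.1 r 48.0 brg -159.8 j7 -0.2
peg 861 [558.8 -16.3 134. ] r 37.8 brg 162.9
```

View pics/w1.png

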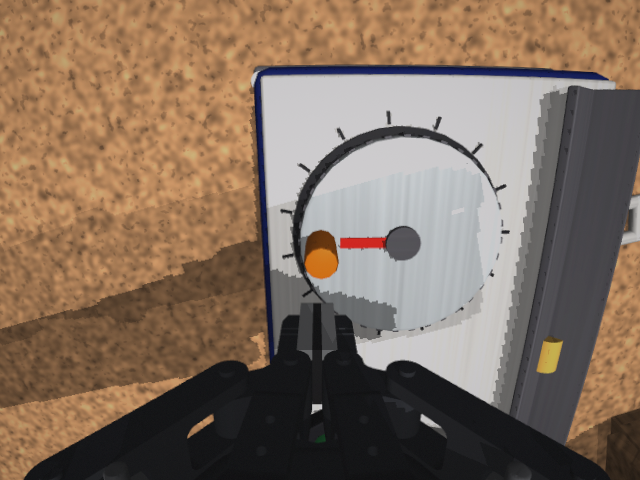

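The peg top is at (321,263), straight ahead of the shut fingertips at about (317,325). I'll go down to peg height and close most of the gap.

Emit:
send_rows([
  [0, 0, 0, 0, 0, 0.009, -1],
  [0, 0, 0, 0, 0, 0.008, -1],
  [0, 0, 0, 0.004, 0.001, 0, -1],
  [0, 0, 0, 0.003, 0, 0, -1],
  [0, 0, 0, 0.001, 0, 0, -1],
  [0, 0, 0, 0.001, 0, 0, -1],
  [0, 0, 0, 0, 0, 0, -1],
])

```text
time_s: 1.9
tcp_pos: [553.7, -35.5, 131.6]
orientation: [0.799, 0.602, 0.0, 0.0]
wrist_force: [-0.6, -0.1, -0.0]
gripper_width: 0.3
grip_force: 0.0
```

```bash
python3 -c "
from h import *
st();peg('w2')"
```

```text
t 1.9 tcp [553.7 -35.5 131.6] heading 74.0 tilt [ 0. -0. -1.] F [-0.6 -0.1 -0. ] w 0.3 r 42.0 brg -168.9 j7 -0.22
peg 1056 [558.8 -16.  133.8] r 37.9 brg 162.5
```

Emit:
send_rows([
  [0, 0, 0, 0.001, 0, 0, -1],
  [0, 0, 0, 0.001, 0, 0, -1],
  [0, 0, 2, 0.00134, -0.0006, 0, -1],
  [0, 0, 2, 0.00134, -0.0006, 0, -1],
  [0, 0, 2, 0.00134, -0.0006, 0, -1],
  [0, 0, 2, 0.00134, -0.0006, 0, -1],
  [0, 0, 0, 0, 0, 0, -1],
])

```text
time_s: 2.65
tcp_pos: [553.1, -29.4, 131.4]
orientation: [0.839, 0.544, -0.001, 0.001]
wrist_force: [-1.7, -2.0, 2.0]
gripper_width: 0.2
grip_force: 1.3
```

```bash
python3 -c "
from h import *
st();peg('w3')"
```

```text
t 2.65 tcp [553.1 -29.4 131.4] heading 65.9 tilt [-0.001 -0.002 -1.   ] F [-1.7 -2.   2. ] w 0.2 r 41.9 brg -177.3 j7 -0.36
peg 1060 [560.7 -11.3 133.8] r 37.8 brg 154.8
```

Contact is made and the dial has turned about 8°. I'll carry on over the first click.

Emit:
send_rows([
  [0, 0, 2, 0.00134, -0.0006, 0, -1],
  [0, 0, 2, 0.00134, -0.0006, 0, -1],
  [0, 0, 2, 0.00134, -0.0006, 0, -1],
  [0, 0, 0, 0, 0, 0, -1],
  [0, 0, 0, 0, 0, 0, -1],
])

```text
time_s: 3.2
tcp_pos: [553.8, -22.5, 131.2]
orientation: [0.865, 0.501, 0.0, -0.0]
wrist_force: [0.7, -0.4, 0.2]
gripper_width: 0.4
grip_force: 0.0
```

```bash
python3 -c "
from h import *
st();peg('w4')"
```

```text
t 3.2 tcp [553.8 -22.5 131.2] heading 60.1 tilt [ 0.     0.001 -1.   ] F [ 0.7 -0.4  0.2] w 0.4 r 41.3 brg 173.2 j7 -0.47
peg 1060 [566.4  -2.2 133.9] r 38.0 brg 138.5
```

The first click is done and the peg stands at 138.5°. Next is the second click, with the halfway point at about 126.7°.

Emit:
send_rows([
  [0, 0, 3, 0.002, -0.0009, 0, -1],
  [0, 0, 3, 0.002, -0.0009, 0, -1],
  [0, 0, 3, 0.002, -0.0009, 0, -1],
  [0, 0, 3, 0.002, -0.0009, 0, -1],
  [0, 0, 2, 0.00134, -0.0006, 0, -1],
  [0, 0, 2, 0.00134, -0.0006, 0, -1],
  [0, 0, 2, 0.00134, -0.0006, 0, -1],
  [0, 0, 2, 0.00134, -0.0006, 0, -1],
  [0, 0, 2, 0.00134, -0.0006, 0, -1],
  [0, 0, 0, 0, 0, 0, -1],
])

```text
time_s: 4.25
tcp_pos: [558.0, -7.8, 131.3]
orientation: [0.945, 0.326, 0.0, -0.0]
wrist_force: [0.4, -0.0, 0.2]
gripper_width: 0.3
grip_force: 0.0
```

```bash
python3 -c "
from h import *
st();peg('w5')"
```

```text
t 4.25 tcp [558.   -7.8 131.3] heading 38.0 tilt [ 0.  0. -1.] F [ 0.4 -0.   0.2] w 0.3 r 41.8 brg 151.9 j7 -0.85
peg 1058 [576.7    5.95 133.9 ] r 38.0 brg 118.6
```

The second click has snapped over and is settling. On to the third, with halfway at about 102.7°.

Emit:
send_rows([
  [0, 0, 3, 0.002, -0.0009, 0, -1],
  [0, 0, 3, 0.002, -0.0009, 0, -1],
  [0, 0, 3, 0.002, -0.0009, 0, -1],
  [0, 0, 3, 0.002, -0.0009, 0, -1],
  [0, 0, 2, 0.00134, -0.0006, 0, -1],
  [0, 0, 2, 0.00134, -0.0006, 0, -1],
  [0, 0, 2, 0.00134, -0.0006, 0, -1],
  [0, 0, 2, 0.00134, -0.0006, 0, -1],
  [0, 0, 0, 0, 0, 0, -1],
  [0, 0, 0, 0, 0, 0, -1],
])

```text
time_s: 5.3
tcp_pos: [566.0, 3.4, 131.1]
orientation: [0.988, 0.157, -0.001, 0.0]
wrist_force: [-2.0, -0.9, 1.1]
gripper_width: 0.0
grip_force: 1.2
```

```bash
python3 -c "
from h import *
st();peg('w6')"
```

```text
t 5.3 tcp [566.    3.4 131.1] heading 18.1 tilt [-0.001 -0.    -1.   ] F [-2.  -0.9  1.1] w 0.0 r 42.2 brg 133.2 j7 -1.19
peg 1061 [584.2   8.8 133.9] r 37.7 brg 106.5
```

Still in contact, with the peg at 106.5° (halfway at 102.7°). A little more.

Emit:
send_rows([
  [0, 0, 2, 0.00134, -0.0006, 0, -1],
  [0, 0, 2, 0.00134, -0.0006, 0, -1],
  [0, 0, 1, 0.00067, -0.0003, 0, -1],
  [0, 0, 0, 0, 0, 0, -1],
  [0, 0, 0, 0, 0, 0, -1],
])

```text
time_s: 5.85
tcp_pos: [569.8, 6.3, 131.4]
orientation: [0.994, 0.114, 0.0, -0.0]
wrist_force: [0.2, -0.3, 0.3]
gripper_width: -0.1
grip_force: 0.0
```

```bash
python3 -c "
from h import *
st();peg('w7')"
```

```text
t 5.85 tcp [569.8   6.3 131.4] heading 13.1 tilt [ 0.001  0.    -1.   ] F [ 0.2 -0.3  0.3] w -0.1 r 42.1 brg 126.7 j7 -1.27
peg 1074 [594.8  10.7 134. ] r 38.1 brg 90.2
```

Three clicks done (90.2°). Now the last one, in smaller steps near the halfway point at about 78.7°.

Emit:
send_rows([
  [0, 0, 3, 0.002, -0.0009, 0, -1],
  [0, 0, 3, 0.002, -0.0009, 0, -1],
  [0, 0, 3, 0.002, -0.0009, 0, -1],
  [0, 0, 3, 0.002, -0.0009, 0, -1],
  [0, 0, 2, 0.00134, -0.0006, 0, -1],
  [0, 0, 2, 0.00134, -0.0006, 0, -1],
  [0, 0, 2, 0.00134, -0.0006, 0, -1],
  [0, 0, 2, 0.00134, -0.0006, 0, -1],
  [0, 0, 0, 0, 0, 0, -1],
])

```text
time_s: 6.8
tcp_pos: [581.1, 13.0, 131.1]
orientation: [0.998, -0.061, -0.001, 0.0]
wrist_force: [-1.9, 0.3, 1.7]
gripper_width: -0.5
grip_force: 1.4
```

```bash
python3 -c "
from h import *
st();peg('w8')"
```

```text
t 6.8 tcp [581.1  13.  131.1] heading -7.0 tilt [-0.002  0.    -1.   ] F [-1.9  0.3  1.7] w -0.5 r 42.7 brg 108.9 j7 -1.6
peg 1065 [599.6  10.3 133.9] r 38.0 brg 82.9
```

Emit:
send_rows([
  [0, 0, 1, 0.00067, -0.0003, 0, -1],
  [0, 0, 1, 0.00067, -0.0003, 0, -1],
  [0, 0, 1, 0.00067, -0.0003, 0, -1],
  [0, 0, 1, 0.00067, -0.0003, 0, -1],
  [0, 0, 0, 0, 0, 0, -1],
  [0, 0, 0, 0, 0, 0, -1],
])

```text
time_s: 7.45
tcp_pos: [585.5, 13.8, 131.5]
orientation: [0.995, -0.096, 0.001, 0.0]
wrist_force: [-0.5, 0.0, 0.4]
gripper_width: 0.1
grip_force: 0.0
```

```bash
python3 -c "
from h import *
st();peg('w9')"
```

```text
t 7.45 tcp [585.5  13.8 131.5] heading -11.0 tilt [ 0.001 -0.    -1.   ] F [-0.5  0.   0.4] w 0.1 r 42.3 brg 102.9 j7 -1.66
peg 1075 [610.3   7.7 133.9] r 38.3 brg 66.3
```

The fourth click is in: the peg is at 66.3°, 56.8 mm from its start. I'll back off, rise and go towards the button.

Emit:
send_rows([
  [0, 0, 0, -0.01, 0, 0, -1],
  [0, 0, 0, 0, 0, -0.04, -1],
  [0, 0, 0, 0, 0, -0.04, -1],
  [0, 0, 0, -0.013, 0.04, 0, -1],
  [0, 0, 0, 0, 0.04, 0, -1],
  [0, 0, 0, 0, 0.04, 0, -1],
  [0, 0, 0, 0, 0, 0, -1],
  [0, 0, 0, 0, 0, 0, -1],
])

```text
time_s: 8.3
tcp_pos: [538.7, -100.7, 211.5]
orientation: [0.995, -0.097, 0.0, -0.0]
wrist_force: [0.7, 2.3, -0.5]
gripper_width: 0.0
grip_force: 0.0
```

```bash
cat >> h.py <<'E'
def btn(f):
    im,d=grab('wrist',f)
    hsv=cv2.cvtColor(im,cv2.COLOR_RGB2HSV)
    m=(hsv[:,:,0]>45)&(hsv[:,:,0]<85)&(hsv[:,:,1]>100)&(d>0)
    v,u=np.nonzero(m);P=ray('wrist',f,np.c_[u,v])
    s=(P[:,2]>109.5)&(P[:,2]<115)&(abs(P[:,0]-532)<30)&(abs(P[:,1]+142)<30);Q=P[s]
    print('btn',s.sum(),np.median(Q,0),Q.min(0),Q.max(0),cv2.minEnclosingCircle(Q[:,:2].astype(np.float32)))
E
python3 -c "
from h import *
s,M=st();peg('w10');btn('w11')"
```

```text
t 8.3 tcp [ 538.7 -100.7  211.5] heading -11.2 tilt [ 0.     0.001 -1.   ] F [ 0.7  2.3 -0.5] w 0.0 r 92.4 brg -127.5 j7 -1.48
peg 144 [608.4    3.05 132.9 ] r 33.3 brg 66.1
btn 1363 [ 532.5 -144.6  112.1] [ 518.3 -158.4  109.6] [ 545.3 -130.9  114.3] ((531.6467895507812, -144.69314575195312), 14.000941276550293)
```

View pics/w11.png

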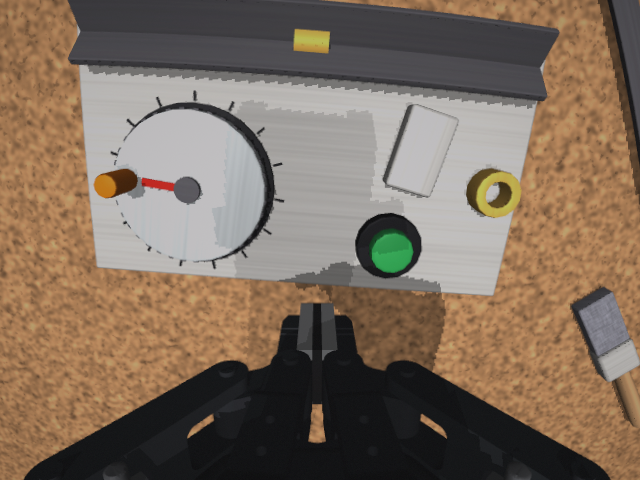

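The peg stays at about 66°. The button is at (391,250) in the picture, world (531.8,-144.7), with the blank and the brass ring clear of the fingertip. I'll move over it and come down to just above.

Emit:
send_rows([
  [0, 0, 0, 0.001, 0.022, 0, -1],
  [0, 0, 0, 0.001, 0.0225, 0, -1],
  [0, 0, 0, 0, 0, 0.03, -1],
  [0, 0, 0, 0, 0, 0.03, -1],
  [0, 0, 0, 0, 0, 0.015, -1],
  [0, 0, 0, 0, 0, 0, -1],
  [0, 0, 0, 0, 0, 0, -1],
])

```text
time_s: 9.1
tcp_pos: [533.6, -142.2, 136.5]
orientation: [0.996, -0.095, 0.0, -0.0]
wrist_force: [0.6, -0.1, 0.9]
gripper_width: 0.4
grip_force: 0.0
```

Emit:
send_rows([
  [0, 0, 0, 0, 0, 0.002, -1],
  [0, 0, 0, 0, 0, 0.002, -1],
  [0, 0, 0, 0, 0, 0.002, -1],
  [0, 0, 0, 0, 0, 0.001, -1],
  [0, 0, 0, 0, 0, 0.001, -1],
  [0, 0, 0, 0, 0, 0.001, -1],
  [0, 0, 0, 0, 0, 0.001, -1],
  [0, 0, 0, 0, 0, 0, -1],
])

```text
time_s: 9.9
tcp_pos: [533.1, -143.7, 126.5]
orientation: [0.995, -0.096, 0.0, -0.0]
wrist_force: [-0.5, 1.2, 2.7]
gripper_width: 0.2
grip_force: 1.4
```

Emit:
send_rows([
  [0, 0, 0, 0, 0, 0.001, -1],
  [0, 0, 0, 0, 0, 0.001, -1],
  [0, 0, 0, 0, 0, 0.001, -1],
  [0, 0, 0, 0, 0, 0.0005, -1],
  [0, 0, 0, 0, 0, 0, -1],
])

```text
time_s: 10.4
tcp_pos: [533.1, -143.7, 123.1]
orientation: [0.995, -0.096, 0.0, -0.0]
wrist_force: [-1.8, 0.4, 5.4]
gripper_width: 0.1
grip_force: 2.7
```

Emit:
send_rows([
  [0, 0, 0, 0, 0, 0.0005, -1],
  [0, 0, 0, 0, 0, 0.0005, -1],
  [0, 0, 0, 0, 0, 0, -1],
])

```text
time_s: 10.7
tcp_pos: [533.2, -143.7, 123.1]
orientation: [0.995, -0.096, 0.0, -0.0]
wrist_force: [-3.7, 1.3, 10.5]
gripper_width: 0.3
grip_force: 5.1
```

The button has bottomed: the tool went no lower and the force rose to 10.5 N. I'll lift off and stand clear.

Emit:
send_rows([
  [0, 0, 0, 0, 0, -0.005, -1],
  [0, 0, 0, 0, 0, -0.01, -1],
  [0, 0, 0, 0, 0, -0.04, -1],
  [0, 0, 0, 0, 0, -0.04, -1],
  [0, 0, 0, 0, -0.04, 0, -1],
  [0, 0, 0, 0, 0, 0, -1],
  [0, 0, 0, 0, 0, 0, -1],
  [0, 0, 0, 0, 0, 0, -1],
  [0, 0, 0, 0, 0, 0, -1],
])

```text
time_s: 11.6
tcp_pos: [540.0, -105.6, 216.1]
orientation: [0.995, -0.097, -0.001, 0.0]
wrist_force: [0.5, -0.8, 0.4]
gripper_width: 0.1
grip_force: 0.0
```

```bash
python3 -c "
from h import *
st();peg('w12');btn('w13')"
```

```text
t 11.6 tcp [ 540.  -105.6  216.1] heading -11.1 tilt [-0.002 -0.001 -1.   ] F [ 0.5 -0.8  0.4] w 0.1 r 95.5 brg -125.1 j7 -1.47
peg 137 [607.9   2.5 132.8] r 32.6 brg 66.5
btn 1306 [ 532.5 -144.5  112.1] [ 518.1 -158.4  109.6] [ 545.3 -131.1  114.1] ((532.0123291015625, -144.738037109375), 13.91716194152832)
```

View pics/w13.png

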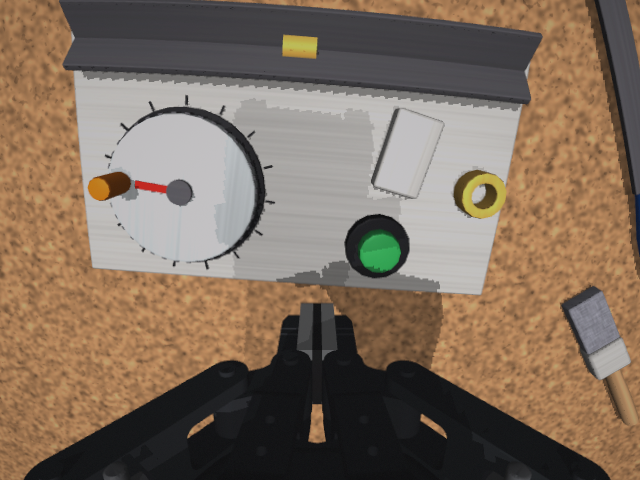

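The peg is still at its fourth click (98,188), and the button at (380,252) is back up at 112 mm. The blank and the ring have not moved.

```bash
python3 -c "
from bench import order
print(order.close_job())"
```

```text
the job is handed in; nothing more can be done
None
```

I turned the dial four clicks clockwise, pressed the green button until it bottomed and let it come up again, left the blank and ring unmoved, and handed the job in (no verdict was returned).

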